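# Hang the village house fronts on the stage rail

### The job

The village stage needs its back row of houses: take the keeper bar off the slotted storage rack, draw every flat wooden house front up out of its slot by its top, and hang each by its two hooks over the upper brass bar of the stage, with its doors and windows facing the picket fence. When all the house fronts hang on the rail, lay the keeper bar back in the notches of both rack posts. Do not let a house front fall over, and leave the cottage, the fir tree and the snowman where they stand.

Things in the scene. Friction and masses are not known exactly. Their poses are not given: they have to be found in the camera images.
- rack: fixed pale wooden storage rack, 330 (x) x 116 (y) mm, origin on the table under its centre. Base 12 mm thick. Grooved cheeks along both long sides (y=+-34 to +-56 mm, 70 mm high) form 4 slots across it, at x=-82.5, -27.5, 27.5, 82.5 mm, 12 mm wide, open at the top. End posts at x=+-152 mm, 15 mm thick, 56 mm wide, 186 mm high, with a notch in the top for the keeper bar
- rack_seat (a point): point on the rack midway between the notches of its two end posts, at the height of the notch floors (168 mm): where the keeper's origin belongs. The notches run along the rack's x, are 30 mm wide and have 18 mm high side walls
- keeper: loose dark wooden keeper bar, 370 (x) x 20 (y) x 22 (z) mm, 0.11 kg; origin: centre of its underside. Starts lying along the rack's x in both post notches, 4 mm above the tops of the house fronts, so that none can come out. Meanwhile it may be laid anywhere free, e.g. on the table midway between rack and stage
- stage: fixed village stage: white plinth 190 x 490 mm, 18 mm thick (x=-65 to +125 mm), two brass bars along y above its origin, axes 150 and 68 mm above the table; origin on the table under their middle. Dark end posts at y=+-230 mm, 14 mm wide, knobs up to 176 mm; 446 mm of clear bar, room for 4 fronts side by side. A picket fence 79 mm high at x=+105 mm: +x is the fence side
- rail_mid (a point): middle of the upper brass bar's axis (bar 10 mm in diameter, along the stage's y, top 155 mm above the table), over which the fronts' hooks go. A front that hangs properly faces the stage's +x, its hook straps on the bar, its origin 57 mm above the table and about 8 mm to the fence side; the foot of its back leans on the lower bar, its top may lean out a little (up to 0.2 rad)
- front1: loose flat plywood house front, stepped gable, 8 mm thick (x), 152 mm tall (z), 0.1 kg. 80 mm wide (y) up to z=100 mm, 56 mm to 122, then a plain 34 mm wide top step to 152, to be pinched across its thickness. Origin: middle of its bottom edge; +x out of the face with door and windows. Stands upright, facing the rack's +x, bottom at 12 mm; if present it starts in the slot at x=-82.5 mm of the rack
- front2: another house front, same shape and size and hooks as front1 (only its windows and door differ); may be absent (None); if present it starts in the slot at x=-27.5 mm of the rack
- front3: another house front, same shape and size and hooks as front1 (only its windows and door differ); may be absent (None); if present it starts in the slot at x=27.5 mm of the rack
- front4: another house front, same shape and size and hooks as front1 (only its windows and door differ); may be absent (None); if present it starts in the slot at x=82.5 mm of the rack
- front1_hooks (a point): point under front1's hooks, 15.5 mm behind its mid-plane, 98 mm above its bottom (same on each front). Two steel strap hooks on the back at y=+-26 mm, 10 mm wide: each runs straight back (-x) at z=98 to 101 mm to x=-30 mm, then down to z=68 mm, leaving a 23 mm gap behind the board (x=-4 to -27 mm), open below, for the bar
- cottage: bystander: small white ceramic cottage with green roof, 75 x 90 x 95 mm, loose, origin under its centre; not to be moved
- tree: bystander: model fir tree on a wooden foot, 72 mm across, 152 mm tall, loose, origin under its centre; not to be moved
- snowman: bystander: white ceramic snowman, 58 mm across, 100 mm tall, loose, origin under its centre; not to be moved
Not all that is in view belongs to the job. What is shaped like the front4 but purple is not meant.

How it is judged:
By the outcome, as a careful person would: the job done as asked, in the order asked, and still so for the second after the job is handed in, with the robot touching nothing.
Of front1, front2, front3, front4 only 2 to 4 are there at a start; the rules pass over those that are not, and their reading is None.
At some moment in a run one of front1, front2, front3, front4, keeper may be knocked a few centimetres aside while the robot is not near it.
It also fails if it takes over 210 s, if anything falls off the work surface, if the arm or the gripper's body presses on something with over 40 N, if the wrist force passes 120 N, or if a joint passes its speed limit or range.

### The arm

A 6-joint arm with a two-finger parallel gripper is mounted at the origin on the work surface. World frame = base frame: x ahead of the robot, y to its left, z up, the work surface at z = 0. Lengths are in m, angles in rad, forces in N, time in s.
With the tool pointing down it reaches from about 0.25 to 0.8 m from the base axis. Payload 8.5 kg.
Tool frame: the origin (TCP) lies on the centre line of the jaws, within the pads' length; the fingertips stand 8 mm ahead of it and the grasp point (between the pads) lies 11 mm behind it; z points along the fingers, y is the line along which they close (so a half turn about z gives the same grasp; the last joint's range is limited). The gripper opens to 85 mm and grips with 20 to 120 N. Pads are 22 mm wide; open, the fingers measure 114 mm over their backs; the gripper's body (76 mm by 85 mm) begins 54 mm behind the grasp point. The pads swing forward as they close: fully open they stand 13 mm farther back than shut.
Start: joints at [1.142, 0.238, -0.013, 1.319, 0, 1.571], TCP at [0.218, 0.477, 0.239] pointing down, gripper open.
Joint ranges: [-2.66, 2.66], [-1.03, 1.9], [-1.14, 1.46], [-1.82, 2.27], [-1.45, 1.34], [-3.14, 3.14]. Speed limits (rad/s): [2.22, 2.22, 2.79, 3.14, 3.14, 3.14].

### API

Orientations are given as a rotation vector (axis times angle).
In Python, from plant import bot, cams gives the robot as it stands.
- The arm moves only by the tool send_rows, never from a script. Its argument "moves" is one flat list of numbers, 5 for each row, row after row: the shift along the tool's x, y, z in cm, then the turn about the tool's z in rad, then the opening, from 0 (shut) to 1 (fully open). A call has 1 to 12 rows; each row is the pose to reach, as a shift and turn from the pose commanded when the call began, along the tool's axes at that moment; what a row does not reach only later rows make up. A row lasts 1/10 s, in which the tool goes at most 50 mm and 8.59 degrees, less where a joint would pass 70% of its speed; a pose out of reach is approached as far as the arm can. A call with a gripper value outside its range is refused whole. The fingers move at their own pace and stop on an object; "grip_force" is the grip in N (left out, the last holds). Time passes only in rows, so rows that repeat a pose let the fingers close. It gives the time, the measured TCP pose, the force, the opening and the grip force at its end, in the units of the state.
- bot.get_state(): the state, without advancing time (a new reading comes with each control period).
- cams.camera(name): name is "scene" or "top"; returns (picture, depth): 384x512x3 uint8, red, green, blue; 384x512 float32, m along the optical axis (not along the pixel's ray), 0 where there is no reading.
- cams.camera_params(name): a dict with "vfov" (degrees; the focal length in pixels is half the picture's height over the tangent of half this angle, whatever the lens; pixels are square), "cx", "cy" (the principal point, pixels), "rvec" (rotation vector, rad) and "tvec" (3), from world to camera coordinates, as OpenCV has them. Camera axes: x right, y down, z forward; pixel columns grow to the right and rows downward; lengths in m; the calibration is good to about 2 mm. A picture is of the moment at which its call begins. camera_params takes no time and is no camera call.
- bot.job_done(): hands the job in; it is judged then, once.
The state is a dict: "time": time; "joint_pos": joint angles; "dq": joint speeds; "tau": joint torques, N m; "tcp_pos": TCP position; "ee_rot": TCP orientation; "ft_force": force on the tool from outside, world axes, zero at the start; "ft_torque": the same for the moment, N m; "width": finger opening in m; "grasp_force": force on a finger pad.
Only numpy, scipy, OpenCV 4.12 (cv2) and the standard library are available. Lean on these libraries where they do the work, as an engineer would, in place of code of your own. Each camera call takes 0.05 s, during which the arm holds its last target. There are 200 camera calls.

## Working session

There is one attempt and no reset: what is moved stays moved. The work goes in short steps, Python scripts to look and compute and a tool call to move; the robot and the scene stay as the last step left them, time stands still between calls to the robot, and variables do not carry over. Pictures are saved under pics/ and viewed, at most 14 in all, crops included, and the job is handed in when it is done.

Besides the shell and the picture viewer there is one more tool, called after "Emit:" as name(argument=value, ...) on one line, values as JSON. send_rows: Moves the arm, as the interface text tells. Its arguments: {"type":"object","properties":{"moves":{"type":"array"},"grip_force":{"type":"number"}},"required":["moves"]}

```bash
mkdir -p pics; ls
cat > h.py <<'E'
import numpy as np, cv2
from scipy.spatial.transform import Rotation as R
from plant import bot, cams
def shot(n):
    im,d=cams.camera(n); p=cams.camera_params(n)
    f=im.shape[0]/2/np.tan(np.radians(p['vfov'])/2)
    v,u=np.mgrid[:384,:512]
    c=np.dstack([(u-p['cx'])/f*d,(v-p['cy'])/f*d,d])
    Rm=cv2.Rodrigues(np.array(p['rvec'],float))[0]
    w=(c-np.array(p['tvec']).ravel())@Rm
    w[d==0]=np.nan
    return im,w
def save(im,name): cv2.imwrite('pics/'+name,cv2.cvtColor(im,cv2.COLOR_RGB2BGR))
E
python3 - <<'E'
from h import *
s=bot.get_state(); print(s)
for n in('top','scene'):
    print(cams.camera_params(n))
    im,w=shot(n); np.savez('/tmp/%s.npz'%n,im=im,w=w); save(im,n+'0.png')
E
```

```text
pics
{'time': 0.0, 'joint_pos': array([ 1.14202402e+00,  2.38785294e-01, -1.42755217e-02,  1.31923442e+00,
        1.06503205e-05,  1.57073571e+00]), 'dq': array([ 0.0005947 , -0.00045865, -0.000704  ,  0.0001883 , -0.00011871,
       -0.00080924]), 'tau': array([ 6.89773278e-04, -5.38773751e+01,  3.46436548e+01,  1.84847944e-02,
        6.23813185e-05, -4.39988952e-07]), 'tcp_pos': array([0.21808938, 0.4770854 , 0.23866699]), 'ee_rot': array([-6.68203265e-01, -3.06937035e+00,  2.29676486e-03]), 'ft_force': array([-0.20224497, -0.16887567, -0.40946065]), 'ft_torque': array([-0.06394921,  0.0240351 , -0.00570265]), 'grasp_force': 0.0, 'width': 0.08563420505964164}
{'vfov': 50.4477568290382, 'cx': 264.515118082756, 'cy': 187.7041317923755, 'rvec': array([ 2.14719614, -2.19266332,  0.08188498]), 'tvec': array([0.10765302, 0.57672241, 1.19070419])}
{'vfov': 52.512621196993614, 'cx': 254.96040212997178, 'cy': 186.923162657701, 'rvec': array([ 0.02080271,  2.82107715, -1.3180525 ]), 'tvec': array([0.57347594, 0.01990393, 1.35746142])}
```

View pics/top0.png

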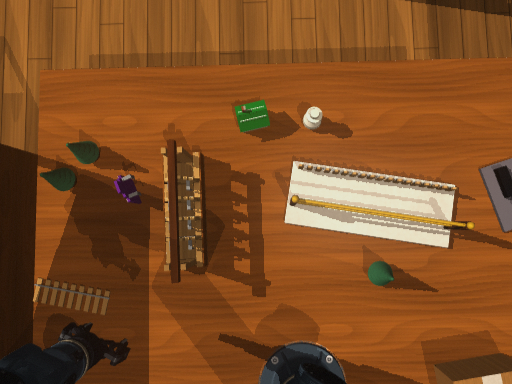

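View pics/scene0.png

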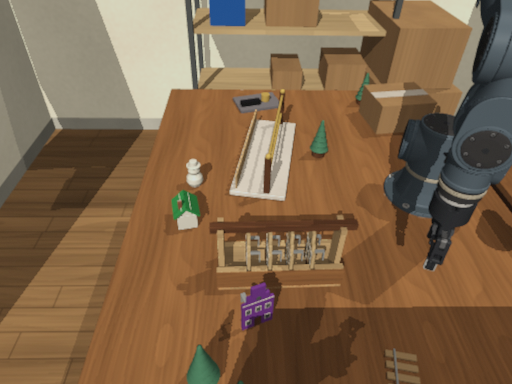

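The top view shows the rack at about (183,208) running up the picture, with the keeper at column 174, and the stage at about (370,205) with its fence on the far side. Next I'll measure both.

Run:
```python
from h import *
T=np.load('/tmp/top.npz'); S=np.load('/tmp/scene.npz')
for nm,D in(('top',T),('scene',S)):
    w=D['w'];im=D['im'].astype(int)
    def rect(m,n):
        p=w[m][:,:2].astype(np.float32)
        if len(p)<5: print(nm,n,len(p)); return
        r=cv2.minAreaRect(p*1000); print(nm,n,len(p),np.round(r[0],1),np.round(r[1],1),round(r[2],2),'z',np.round(np.nanpercentile(w[m][:,2],[5,50,95]),3))
    x,y,z=w[...,0],w[...,1],w[...,2]
    rk=(y>.15)&(y<.5)&(x>.2)&(x<.75)
    dark=im.sum(2)<230
    rect(rk&(z>.182)&(z<.2)&(im[...,0]<130),'keeper')
    rect(rk&(z>.14)&(z<.172),'fronts/post mid')
    rect(rk&(z>.06)&(z<.075),'cheeks')
    st=(y<.05)&(y>-.6)&(x>.25)&(x<.75)
    rect(st&(z>.142)&(z<.16),'bar')
    rect(st&(z>.165)&(z<.182),'knobs')
    rect(st&(z>.012)&(z<.024),'plinth')
    rect(st&(z>.07)&(z<.083),'fence')
a=cv2.resize(T['im'][130:295,140:270],None,fx=4.5,fy=3.6,interpolation=cv2.INTER_CUBIC)
b=cv2.resize(S['im'][200:300,195:370],None,fx=3.3,fy=4,interpolation=cv2.INTER_CUBIC)
save(a,'a.png'); save(b,'b.png')
```

```text
top keeper 1182 [512.4 329.2] [367.   43.6] 0.41 z [0.185 0.19  0.193]
top fronts/post mid 236 [516.6 400. ] [316.9 192.5] 1.7 z [0.142 0.158 0.171]
top cheeks 1431 [580.9 356.5] [286.1 426.9] 74.21 z [0.065 0.07  0.074]
top bar 675 [ 417.2 -195.1] [466.4 183.9] 80.15 z [0.15  0.155 0.158]
top knobs 91 [ 497.2 -211.9] [476.2  18.6] 80.26 z [0.168 0.173 0.177]
top plinth 8934 [ 523.8 -281.5] [638.7 252.6] 88.12 z [0.014 0.018 0.022]
top fence 533 [ 455.8 -204.8] [473.7 300.8] 80.16 z [0.071 0.074 0.08 ]
scene keeper 1173 [514.3 339.3] [367.5  49.4] 5.16 z [0.183 0.19  0.193]
scene fronts/post mid 476 [514.7 342.6] [310.1 191.9] 33.06 z [0.142 0.155 0.171]
scene cheeks 1935 [519.7 385.1] [329.  222.5] 2.75 z [0.062 0.07  0.073]
scene bar 224 [ 418.8 -196.9] [479.  181.3] 80.03 z [0.146 0.155 0.158]
scene knobs 43 [ 499.9 -206.3] [473.8  16.3] 80.33 z [0.166 0.173 0.178]
scene plinth 3113 [ 476.4 -277.8] [643.3 353.4] 88.05 z [0.015 0.019 0.022]
scene fence 290 [ 460.8 -197.3] [469.2 297.3] 79.28 z [0.071 0.074 0.081]
```

View pics/a.png

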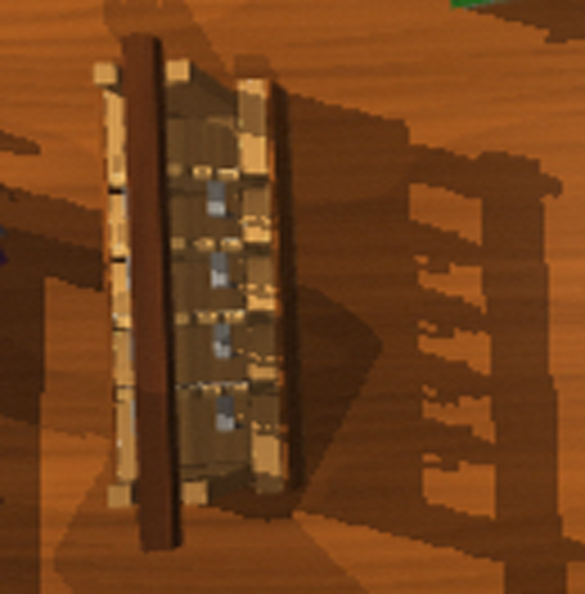

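View pics/b.png

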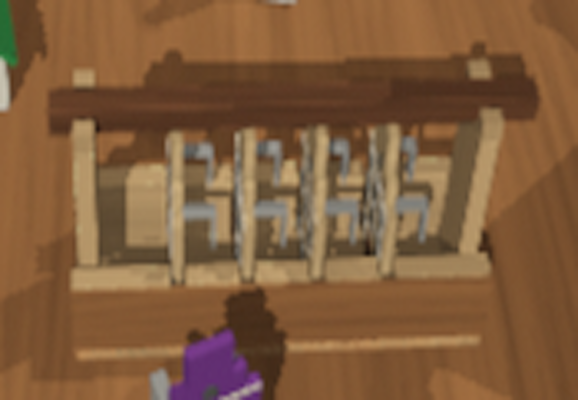

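All four fronts are present. Their hooks point toward the robot, so the fronts face world +x, the same side as the fence. Next I'll fit the rack, keeper and stage poses precisely.

```bash
cat >> h.py <<'E'
def comp(m):
    n,l,s,_=cv2.connectedComponentsWithStats(m.astype(np.uint8)); return l==1+np.argmax(s[1:,4])
def line(p):  # long axis fit, returns centre (mid extents) and yaw in (-90,90]
    c=np.median(p,0); v=cv2.fitLine(p.astype(np.float32),cv2.DIST_HUBER,0,1e-4,1e-4).ravel()
    d=v[:2]; t=(p-v[2:])@d; q=v[2:]+d*(np.percentile(t,.5)+np.percentile(t,99.5))/2
    return q,np.degrees(np.arctan(d[1]/d[0])),np.ptp(t)
E
python3 - <<'E'
from h import *
for nm in('top','scene'):
    D=np.load('/tmp/%s.npz'%nm); w=D['w'];im=D['im'].astype(int); x,y,z=w[...,0],w[...,1],w[...,2]
    k=comp((y>.15)&(y<.5)&(z>.184)&(z<.197)&(im[...,0]<130)&(x>.25)&(x<.75)); print(nm,'keeper',line(w[k][:,:2]))
    st=(y<.05)&(y>-.6)&(x>.25)&(x<.75)
    b=comp(st&(z>.151)&(z<.16)); print('bar',line(w[b][:,:2]),b.sum())
    f=comp(st&(z>.069)&(z<.085)); print('fence',w[f][:,:2].mean(0))
    pl=comp(st&(z>.012)&(z<.024)); r=cv2.minAreaRect((w[pl][:,:2]*1000).astype(np.float32)); print('plinth',r)
    rk=(abs(y-.345)<.09)&(abs(x-.51)<.2)
    for lo,hi in((.065,.074),(.179,.188)):
        m=rk&(z>lo)&(z<hi)&(im[...,0]>110); r=cv2.minAreaRect((w[m][:,:2]*1000).astype(np.float32)); print('rack',lo,r,m.sum())
    # posts pieces
    m=rk&(z>.179)&(z<.189)&(im[...,0]>130); n,l,s,_=cv2.connectedComponentsWithStats(m.astype(np.uint8))
    for i in range(1,n):
        if s[i,4]>5: print('post',w[l==i].mean(0).round(4),s[i,4])
    # fronts tops
    m=rk&(z>.153)&(z<.168)&(im[...,0]>0); n,l,s,_=cv2.connectedComponentsWithStats(m.astype(np.uint8))
    for i in range(1,n):
        if s[i,4]>4: print('top',w[l==i].mean(0).round(4),s[i,4])
    for n_,c in(('green',(im[...,1]>im[...,0]+30)&(im[...,1]>im[...,2]+20)),('white',(im.min(2)>190)&(z>.05))):
        m=c&(z>.03)&(z<.2)&(x>.1)&(x<.9); n,l,s,_=cv2.connectedComponentsWithStats(m.astype(np.uint8))
        for i in range(1,n):
            if s[i,4]>25: print(n_,w[l==i].mean(0).round(3),s[i,4])
E
```

```text
top keeper (array([0.51194282, 0.33184452]), np.float32(1.7613426), np.float64(0.36719030815788817))
bar (array([ 0.4963176 , -0.21508557]), np.float32(80.240486), np.float64(0.44306169841527454)) 597
fence [ 0.4993898  -0.18461219]
plinth ((526.6503295898438, -217.8409423828125), (491.2602844238281, 190.20309448242188), 80.1153335571289)
rack 0.065 ((524.4834594726562, 333.0870666503906), (317.88336181640625, 112.09349060058594), 1.5803438425064087) 922
rack 0.179 ((519.0020751953125, 332.3994445800781), (319.009765625, 54.62677001953125), 1.7828155755996704) 113
post [0.6694 0.358  0.1858] 27
post [0.6702 0.3159 0.185 ] 30
post [0.3659 0.3491 0.1859] 26
post [0.3668 0.3059 0.1859] 29
top [0.6673 0.3153 0.1599] 19
top [0.6012 0.3215 0.162 ] 17
top [0.5468 0.3197 0.1631] 12
top [0.4913 0.3175 0.1632] 11
top [0.4362 0.3169 0.1635] 11
top [0.3666 0.2998 0.1619] 9
green [0.786 0.126 0.072] 711
green [ 0.325 -0.217  0.075] 308
white [ 0.785 -0.052  0.099] 57
white [ 0.774 -0.04   0.083] 43
scene keeper (array([0.51518108, 0.33773081]), np.float32(1.1345779), np.float64(0.3675958201019328
[... 173 characters left out ...]
9492188), (499.6292724609375, 189.40841674804688), 79.48165130615234)
rack 0.065 ((521.1651611328125, 333.6325988769531), (328.8644104003906, 117.47984313964844), 1.4710946083068848) 1383
rack 0.179 ((530.1046752929688, 334.2196350097656), (336.1700439453125, 59.24391174316406), 1.5562119483947754) 110
post [0.3697 0.3089 0.1865] 22
post [0.6741 0.3169 0.1864] 28
post [0.3682 0.3535 0.185 ] 33
post [0.6717 0.362  0.1856] 36
top [0.494  0.3443 0.1614] 29
top [0.4389 0.3442 0.1615] 26
top [0.3718 0.3513 0.1604] 36
top [0.6031 0.3482 0.163 ] 22
top [0.5486 0.3474 0.1611] 26
top [0.6726 0.3658 0.1606] 24
green [ 0.326 -0.216  0.073] 290
green [0.792 0.136 0.072] 458
green [0.699 0.644 0.082] 728
```

```bash
cat >> h.py <<'E'
def calc(*targets):  # (x,y,z,yawdeg of tool y axis)
    s=bot.get_state(); Rm=R.from_rotvec(s['ee_rot']).as_matrix()
    print('t%.1f'%s['time'],'tcp',s['tcp_pos'].round(4),'yaw %.1f'%np.degrees(np.arctan2(Rm[1,1],Rm[0,1])),'tilt',(Rm[:2,2]).round(4),'w %.4f'%s['width'],s['ft_force'].round(1))
    for t in targets:
        d=Rm.T@(np.array(t[:3])-s['tcp_pos'])*100
        a=np.arctan2(Rm[1,1],Rm[0,1])-np.radians(t[3]); a=(a+np.pi)%(2*np.pi)-np.pi
        print(t,'->',d.round(2),'turn',round(a,3))
E
python3 - <<'E'
from h import *
calc((.517,.3325,.26,91.65),(.517,.3325,.179,91.65))
E
```

```text
t0.1 tcp [0.2181 0.4772 0.2387] yaw 65.4 tilt [-0.0005 -0.0011] w 0.0855 [-1.1 -0.2 -0.2]
(0.517, 0.3325, 0.26, 91.65) -> [-33.19  -0.74  -2.12] turn -0.458
(0.517, 0.3325, 0.179, 91.65) -> [-33.19  -0.73   5.98] turn -0.458
```

Emit:
send_rows(moves=[0,0,-2.1,0,0.7,-33.2,-0.7,-2.1,-0.458,0.7,-33.2,-0.7,-2.1,-0.458,0.7,-33.2,-0.7,-2.1,-0.458,0.7,-33.2,-0.7,-2.1,-0.458,0.7,-33.2,-0.7,-2.1,-0.458,0.7,-33.2,-0.7,-2.1,-0.458,0.7,-33.2,-0.7,-2.1,-0.458,0.7,-33.2,-0.7,-2.1,-0.458,0.7,-33.2,-0.7,-2.1,-0.458,0.7,-33.2,-0.7,-2.1,-0.458,0.7,-33.2,-0.7,-2.1,-0.458,0.7], grip_force=30)

```text
time: 1.3
tcp_pos: [0.5163, 0.3337, 0.2604]
ee_rot: [0.048, -3.141, 0.0]
ft_force: [-0.2, -0.5, -0.1]
width: 0.0598
grasp_force: 0.0
```

Run:
```python
from h import *
calc((.517,.3325,.179,91.65))
```

```text
t1.3 tcp [0.5163 0.3337 0.2604] yaw 91.8 tilt [-0.0002 -0.    ] w 0.0598 [-0.2 -0.5 -0.1]
(0.517, 0.3325, 0.179, 91.65) -> [-0.07 -0.12  8.14] turn 0.002
```

Emit:
send_rows(moves=[-0.1,-0.1,4,0,0.6,-0.1,-0.1,7,0,0.6,-0.1,-0.1,8.1,0,0.6,-0.1,-0.1,8.1,0,0.1,-0.1,-0.1,8.1,0,0.1,-0.1,-0.1,8.1,0,0.1,-0.1,-0.1,8.1,0,0.1,-0.1,-0.1,8.1,0,0.1,-0.1,-0.1,8.1,0,0.1,-0.1,-0.1,8.1,0,0.1])

```text
time: 2.3
tcp_pos: [0.519, 0.3327, 0.181]
ee_rot: [-0.046, 3.139, 0.003]
ft_force: [-1.5, 0.9, 6.3]
width: 0.0193
grasp_force: 31.4
```

Emit:
send_rows(moves=[0,0,-2,0,0.1,0,0,-5,0,0.1,0,0,-8,0,0.1,0,0,-8,0,0.1,0,0,-8,0,0.1])

```text
time: 2.8
tcp_pos: [0.5187, 0.3322, 0.26]
ee_rot: [-0.046, 3.14, 0.001]
ft_force: [0.5, 0.4, -1.4]
width: 0.0193
grasp_force: 30.5
```

Run:
```python
from h import *
calc((.46,.13,.2,91.65),(.46,.13,.014,91.65))
im,w=shot('scene'); save(im,'c.png')
```

```text
t2.8 tcp [0.5187 0.3322 0.26  ] yaw 91.7 tilt [0.0015 0.0008] w 0.0193 [ 0.5  0.4 -1.4]
(0.46, 0.13, 0.2, 91.65) -> [  6.47 -20.05   5.97] turn 0.0
(0.46, 0.13, 0.014, 91.65) -> [  6.49 -20.06  24.57] turn 0.0
```

View pics/c.png

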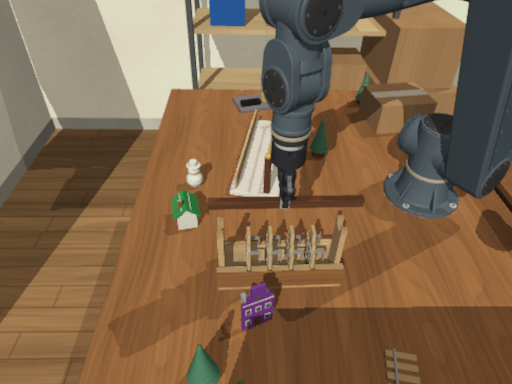

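The keeper hangs level in the gripper at (287,202), clear of the fronts. I'll lay it on the table.

Emit:
send_rows(moves=[6.5,-20,0,0,0.1,6.5,-20,0,0,0.1,6.5,-20,0,0,0.1,6.5,-20,0,0,0.1,6.5,-20,0,0,0.1,6.5,-20,14,0,0.1,6.5,-20,14,0,0.1,6.5,-20,14,0,0.1,6.5,-20,22,0,0.1,6.5,-20,22,0,0.1,6.5,-20,23.8,0,0.1,6.5,-20,23.8,0,0.1])

```text
time: 4.05
tcp_pos: [0.4566, 0.1297, 0.0183]
ee_rot: [0.046, -3.135, 0.003]
ft_force: [-0.8, -0.4, -0.8]
width: 0.0194
grasp_force: 30.5
```

Run:
```python
from h import *
calc((.46,.13,.014,91.65),(.46,.13,.2,1.65),(.6020,.3345,.26,1.65))
```

```text
t4.0 tcp [0.4566 0.1297 0.0183] yaw 91.7 tilt [-0.0061 -0.0017] w 0.0194 [-0.8 -0.4 -0.8]
(0.46, 0.13, 0.014, 91.65) -> [-0.35  0.02  0.42] turn 0.001
(0.46, 0.13, 0.2, 1.65) -> [-2.300e-01 -1.000e-02 -1.818e+01] turn 1.571
(0.602, 0.3345, 0.26, 1.65) -> [-14.99  20.01 -24.3 ] turn 1.571
```

Emit:
send_rows(moves=[0,0,0.4,0,0.1,0,0,0.4,0,0.1,0,0,0.4,0,0.45,0,0,0.4,0,0.45,0,0,0.4,0,0.45,0,0,-4,0,0.45,0,0,-9,0,0.45,0,0,-16,0,0.45,0,0,-24,0,0.45,0,0,-24,0,0.45,0,0,-24,0,0.45])

```text
time: 5.15
tcp_pos: [0.4617, 0.1309, 0.2681]
ee_rot: [-0.046, 3.131, 0.004]
ft_force: [1.7, 0.5, -0.2]
width: 0.0382
grasp_force: 0.0
```

```bash
cat >> h.py <<'E'
def look(tag=''):
    """front tops near rack, keeper, bystanders, hung fronts"""
    for nm in('top','scene'):
        im,w=shot(nm); save(im,'%s_%s.png'%(tag,nm)); i=im.astype(int); x,y,z=w[...,0],w[...,1],w[...,2]
        def cc(m,l_,mn):
            n,l,s,_=cv2.connectedComponentsWithStats(m.astype(np.uint8))
            for k in range(1,n):
                if s[k,4]>=mn: print(nm,l_,w[l==k].mean(0).round(4),s[k,4])
        cc((abs(y-.33)<.12)&(abs(x-.52)<.13)&(z>.15)&(z<.168),'front',9)
        cc((y<.05)&(y>-.5)&(x>.35)&(x<.65)&(z>.185)&(z<.23),'hung',9)
        k=(y>-.02)&(y<.26)&(z>.012)&(z<.03)&(i[...,0]<130)&(x>.15)&(x<.72)
        if k.sum()>300:
            k=comp(k); q=line(w[k][:,:2]); print(nm,'keeper',q[0].round(4),q[1],q[2].round(3),k.sum())
        cc((i[...,1]>i[...,0]+30)&(i[...,1]>i[...,2]+20)&(z>.03)&(z<.2)&(x>.1)&(x<.9)&(y<.3),'green',40)
E
python3 - <<'E'
from h import *
calc((.6020,.3345,.26,1.65)); look('d')
E
```

```text
t5.2 tcp [0.4617 0.1309 0.2681] yaw 91.7 tilt [0.0105 0.0029] w 0.0382 [ 1.7  0.5 -0.2]
(0.602, 0.3345, 0.26, 1.65) -> [-14.61  19.94   1.02] turn 1.571
top front [0.6007 0.3329 0.1626] 47
top front [0.5457 0.3338 0.1628] 47
top front [0.4915 0.3308 0.1638] 36
top front [0.4364 0.3278 0.1631] 41
top green [0.786  0.1262 0.0721] 716
top green [ 0.3076 -0.2111  0.0462] 64
scene front [0.5488 0.3392 0.1624] 52
scene front [0.4942 0.3374 0.1622] 54
scene front [0.4396 0.334  0.1617] 60
scene front [0.6037 0.3405 0.1626] 50
scene keeper [0.4552 0.1371] 1.8484694 0.368 715
scene green [ 0.311  -0.21    0.0463] 61
scene green [0.7919 0.1361 0.0722] 461
```

Emit:
send_rows(moves=[-14.6,19.9,1,1.571,0.45,-14.6,19.9,1,1.571,0.45,-14.6,19.9,1,1.571,0.45,-14.6,19.9,1,1.571,0.45,-14.6,19.9,1,1.571,0.45,-14.6,19.9,1,1.571,0.45,-14.6,19.9,1,1.571,0.45,-14.6,19.9,1,1.571,0.45,-14.6,19.9,1,1.571,0.45,-14.6,19.9,1,1.571,0.45,-14.6,19.9,1,1.571,0.45,-14.6,19.9,1,1.571,0.45])

```text
time: 6.45
tcp_pos: [0.5988, 0.3331, 0.2494]
ee_rot: [-2.189, -2.252, 0.005]
ft_force: [0.2, 0.1, 0.1]
width: 0.0385
grasp_force: 0.0
```

Run:
```python
from h import *
calc((.6020,.3345,.146,1.65))
```

```text
t6.5 tcp [0.5988 0.3331 0.2494] yaw 1.6 tilt [-0.0026 -0.0015] w 0.0385 [0.2 0.1 0.1]
(0.602, 0.3345, 0.146, 1.65) -> [ 0.14  0.35 10.34] turn -0.001
```

Emit:
send_rows(moves=[0.1,0.3,0,0,0.4,0.1,0.3,5,0,0.4,0.1,0.3,8,0,0.4,0.1,0.3,10.3,0,0.4,0.1,0.3,10.3,0,0.4,0.1,0.3,10.3,0,0.4,0.1,0.3,10.3,0,0,0.1,0.3,10.3,0,0,0.1,0.3,10.3,0,0,0.1,0.3,10.3,0,0,0.1,0.3,10.3,0,0,0.1,0.3,10.3,0,0], grip_force=40)

```text
time: 7.65
tcp_pos: [0.603, 0.335, 0.1501]
ee_rot: [2.188, 2.253, 0.005]
ft_force: [-0.4, 0.4, 6.8]
width: 0.0075
grasp_force: 40.1
```

Emit:
send_rows(moves=[0,0,-1,0,0,0,0,-3,0,0,0,0,-6,0,0,0,0,-10,0,0,0,0,-14,0,0,0,0,-19.5,0,0,0,0,-19.5,0,0,0,0,-19.5,0,0,0,0,-19.5,0,0])

```text
time: 8.55
tcp_pos: [0.6021, 0.3344, 0.3423]
ee_rot: [-2.189, -2.253, 0.002]
ft_force: [-0.4, -0.4, -1.4]
width: 0.007
grasp_force: 39.1
```

```bash
cat >> h.py <<'E'
Y=np.radians(-9.85); SX=np.array([np.cos(Y),np.sin(Y)]); SY=np.array([-SX[1],SX[0]]); RM=np.array([.497,-.212])
def st(sx,sy,z): p=RM+sx*SX+sy*SY; return (round(p[0],4),round(p[1],4),z,-9.85)
E
python3 - <<'E'
from h import *
calc(st(.0155,-.165,.345))
im,w=shot('scene'); save(im,'e.png')
x,y,z=w[...,0],w[...,1],w[...,2]
m=(abs(y-.33)<.06)&(abs(x-.6)<.04)&(z>.2)&(z<.37); print(w[m].mean(0), np.percentile(w[m][:,2],[1,99]),m.sum())
E
```

```text
t8.6 tcp [0.6021 0.3344 0.3423] yaw 1.7 tilt [-0.0013 -0.0007] w 0.0070 [-0.4 -0.4 -1.4]
(np.float64(0.484), np.float64(-0.3772), 0.345, -9.85) -> [-70.79 -13.87  -0.2 ] turn 0.201
[0.59903379 0.35167256 0.30950727] [0.21122251 0.36857867] 540
```

View pics/e.png

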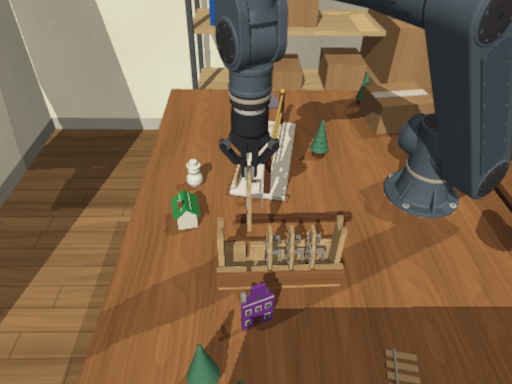

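Emit:
send_rows(moves=[-4,-1,-1,0.02,0,-10,-2,-1,0.05,0,-18,-4,-1,0.1,0,-23,-5,-1,0.15,0,-28,-6,-1,0.2,0,-33,-7,-1,0.2,0,-38,-8,-1,0.2,0,-43,-9,-1,0.2,0,-48,-10,-1,0.2,0,-53,-11,-1,0.2,0,-58,-12,-1,0.2,0,-60,-12,-1,0.2,0])

```text
time: 9.8
tcp_pos: [0.5004, -0.2495, 0.3521]
ee_rot: [-2.401, -2.022, 0.002]
ft_force: [0.4, -0.8, -1.4]
width: 0.0074
grasp_force: 39.3
```

Run:
```python
from h import *
calc(st(.0155,-.165,.345),st(.0155,-.165,.245))
```

```text
t9.8 tcp [ 0.5004 -0.2495  0.3521] yaw -9.8 tilt [-0.0023  0.0011] w 0.0074 [ 0.4 -0.8 -1.4]
(np.float64(0.484), np.float64(-0.3772), 0.345, -9.85) -> [-12.87   0.55   0.7 ] turn 0.001
(np.float64(0.484), np.float64(-0.3772), 0.245, -9.85) -> [-12.87   0.58  10.7 ] turn 0.001
```

Emit:
send_rows(moves=[-5,0.5,0.7,0,0,-10,0.5,0.7,0,0,-12.9,0.5,0.7,0,0,-12.9,0.6,0.7,0,0,-12.9,0.6,0.7,0,0,-12.9,0.6,5,0,0,-12.9,0.6,9,0,0,-12.9,0.6,10.2,0,0,-12.9,0.6,10.2,0,0,-12.9,0.6,10.2,0,0])

```text
time: 10.8
tcp_pos: [0.4867, -0.3757, 0.2531]
ee_rot: [2.401, 2.024, 0.001]
ft_force: [0.2, 0.3, 0.4]
width: 0.0069
grasp_force: 39.3
```

```bash
python3 - <<'E'
from h import *
calc(st(.0155,-.165,.197))
for nm in('top','scene'):
    im,w=shot(nm); s=bot.get_state()
    d=(w-np.array([*RM,0])); a=d[...,:2]@SX; b=d[...,:2]@SY; z=w[...,2]
    m=(b>-.215)&(b<-.115)&(a>-.04)&(a<.06)&(z>.12)&(z<.25)
    for zz in np.arange(.13,.25,.02):
        k=m&(abs(z-zz)<.01); print(nm,round(zz,2),k.sum(), np.round(np.percentile(a[k],[5,50,95])*1000,1) if k.sum() else '')
    k=m&(z>.2); print('b range',np.percentile(b[k],[1,99]).round(3))
    v,u=np.where(m); print(u.min(),u.max(),v.min(),v.max()); save(cv2.resize(im[max(0,v.min()-45):v.max()+45,u.min()-50:u.max()+50],None,fx=4,fy=4),'f_%s.png'%nm)
E
python3 -c "
import cv2,numpy as np
a=cv2.imread('pics/f_top.png');b=cv2.imread('pics/f_scene.png');print(a.shape,b.shape)
r=lambda i:cv2.resize(i,(400,int(400*i.shape[0]/i.shape[1])));a,b=r(a),r(b);h=max(len(a),len(b));p=lambda i:np.vstack([i,np.zeros((h-len(i),400,3),np.uint8)])
cv2.imwrite('pics/f.png',np.hstack([p(a),p(b)])[:600])"
```

```text
t10.8 tcp [ 0.4867 -0.3757  0.2531] yaw -9.7 tilt [ 0.0013 -0.0011] w 0.0069 [0.2 0.3 0.4]
(np.float64(0.484), np.float64(-0.3772), 0.197, -9.85) -> [-0.18 -0.25  5.61] turn 0.002
top 0.13 24 [14.3 14.6 21. ]
top 0.15 141 [-4.4  0.9 15.3]
top 0.17 22 [14.1 14.7 20.4]
top 0.19 32 [-11.6  14.4  19.7]
top 0.21 106 [-11.3   5.7  21.7]
top 0.23 30 [10.6 17.4 20.6]
b range [-0.188 -0.123]
424 463 210 227
scene 0.13 16 [16.1 18.1 22.5]
scene 0.15 47 [-2.8  4.2 23.2]
scene 0.17 17 [12.9 16.4 21.5]
scene 0.19 19 [-8.1 17.1 21.7]
scene 0.21 55 [-9.6  9.  22. ]
scene 0.23 14 [16.1 17.3 22. ]
b range [-0.192 -0.117]
273 284 79 113
(428, 552, 3) (496, 444, 3)
```

View pics/f.png

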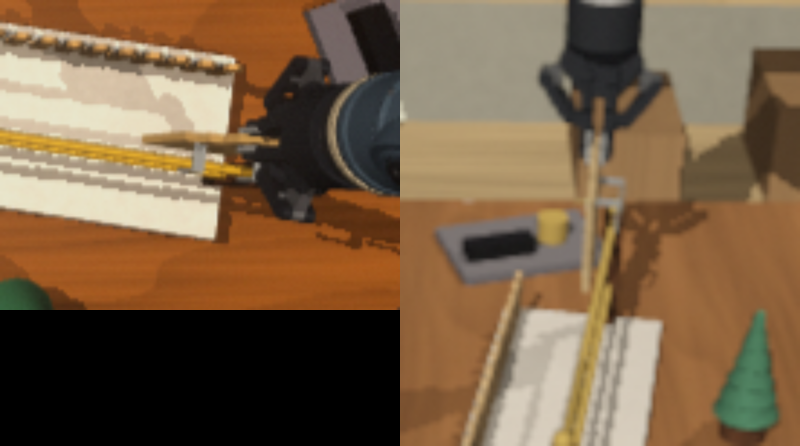

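The crops show the front just fence-side of the bar, with its hooks straddling and above the bar. I'll lower it.

Emit:
send_rows(moves=[-0.2,-0.2,1,0,0,-0.2,-0.2,2,0,0,-0.2,-0.2,3,0,0,-0.2,-0.2,4,0,0,-0.2,-0.2,5,0,0,-0.2,-0.2,5.4,0,0,-0.2,-0.2,5.4,0,0,-0.2,-0.2,5.4,0,0])

```text
time: 11.7
tcp_pos: [0.4839, -0.3778, 0.1975]
ee_rot: [2.403, 2.023, -0.0]
ft_force: [0.3, -0.9, -1.3]
width: 0.0067
grasp_force: 39.3
```

Emit:
send_rows(moves=[0,0,0.2,0,0,0,0,0.2,0,0,0,-0.3,0.3,0,0,0,-0.5,0.3,0,0,0,-0.6,0.3,0,0,0,-0.6,0.3,0,0])

```text
time: 12.3
tcp_pos: [0.4779, -0.3769, 0.1949]
ee_rot: [2.402, 2.023, 0.0]
ft_force: [1.2, -1.6, 4.8]
width: 0.0075
grasp_force: 40.2
```

Emit:
send_rows(moves=[0,0,0,0,0.15,0,0,0,0,0.2,0,0,0,0,0.35,0,0,0,0,0.35,0,0,0,0,0.35,0,0,-2,0,0.35,0,0,-5,0,0.35,0,0,-10,0,0.35,10,3,-12,0,0.4,15,3,-12,0,0.4,20,3,-12,0,0.4,25,3,-12,0,0.4])

```text
time: 13.5
tcp_pos: [0.539, -0.1868, 0.3131]
ee_rot: [2.403, 2.023, 0.0]
ft_force: [1.2, -0.0, 1.0]
width: 0.034
grasp_force: 0.0
```

Run:
```python
from h import *
calc((.5470,.333,.26,1.65)); look('g')
im=cv2.imread('pics/g_top.png')[150:260,270:490]; cv2.imwrite('pics/g.png',cv2.resize(im,None,fx=3,fy=3))
```

```text
t13.5 tcp [ 0.539  -0.1868  0.3131] yaw -9.8 tilt [ 0.0005 -0.0002] w 0.0340 [ 1.2 -0.   1. ]
(0.547, 0.333, 0.26, 1.65) -> [51.35 -8.08  5.3 ] turn -0.2
top front [0.5459 0.3329 0.1626] 50
top front [0.4915 0.3298 0.1633] 40
top front [0.4365 0.3277 0.1635] 42
top keeper [0.4533 0.1296] 1.7592393 0.368 845
top green [0.7862 0.1262 0.072 ] 716
top green [ 0.3255 -0.2176  0.0755] 335
scene front [0.5488 0.3394 0.1621] 53
scene front [0.4943 0.3369 0.1617] 56
scene front [0.4396 0.3341 0.1613] 63
scene hung [ 0.4805 -0.3694  0.2014] 24
scene keeper [0.4563 0.1369] 1.999866 0.369 743
scene green [ 0.3263 -0.2155  0.0718] 290
scene green [0.7921 0.136  0.0722] 459
```

View pics/g.png

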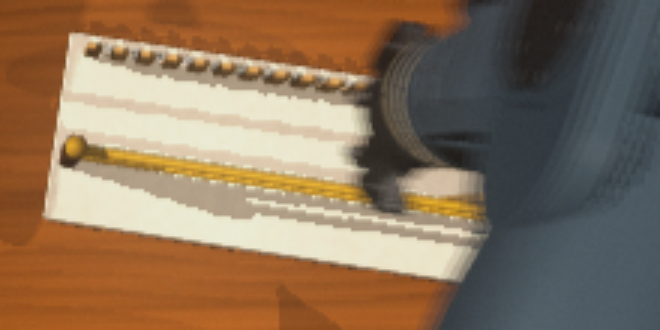

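The arm hides the hung front in the top view, but the scene depth shows its top at z=0.20 above the bar, so it is hanging. Next is front3.

Emit:
send_rows(moves=[5,-1,0,-0.05,0.4,10,-2,0,-0.1,0.4,20,-4,0,-0.15,0.4,51.4,-8.1,5,-0.2,0.4,51.4,-8.1,5,-0.2,0.4,51.4,-8.1,5,-0.2,0.4,51.4,-8.1,5,-0.2,0.4,51.4,-8.1,5,-0.2,0.4,51.4,-8.1,5,-0.2,0.4,51.4,-8.1,5,-0.2,0.4,51.4,-8.1,5,-0.2,0.4,51.4,-8.1,5,-0.2,0.4])

```text
time: 14.8
tcp_pos: [0.5457, 0.3348, 0.2611]
ee_rot: [-2.185, -2.257, 0.003]
ft_force: [0.4, -0.1, -0.4]
width: 0.0343
grasp_force: 0.0
```

Run:
```python
from h import *
calc((.5470,.3330,.146,1.65)); look('i')
```

```text
t14.8 tcp [0.5457 0.3348 0.2611] yaw 1.9 tilt [-0.0017 -0.0006] w 0.0343 [ 0.4 -0.1 -0.4]
(0.547, 0.333, 0.146, 1.65) -> [-0.18  0.14 11.51] turn 0.004
top front [0.5459 0.3327 0.1626] 49
top front [0.4915 0.3308 0.1633] 40
top front [0.4365 0.3215 0.1626] 27
top hung [ 0.4789 -0.3736  0.2053] 67
top keeper [0.4533 0.1296] 1.745169 0.368 847
top green [0.7862 0.1262 0.0719] 718
scene front [0.5487 0.339  0.1621] 51
scene front [0.4943 0.3371 0.1618] 56
scene front [0.4394 0.3345 0.1617] 60
scene keeper [0.4553 0.1357] 1.9727536 0.369 687
scene green [0.7919 0.136  0.0722] 462
```

Emit:
send_rows(moves=[-0.2,0.1,0,0,0.4,-0.2,0.1,5,0,0.4,-0.2,0.1,9,0,0.4,-0.2,0.1,11.5,0,0.4,-0.2,0.1,11.5,0,0.4,-0.2,0.1,11.5,0,0.4,-0.2,0.1,11.5,0,0,-0.2,0.1,11.5,0,0,-0.2,0.1,11.5,0,0,-0.2,0.1,11.5,0,0,-0.2,0.1,11.5,0,0,-0.2,0.1,11.5,0,0])

```text
time: 16.1
tcp_pos: [0.5483, 0.3303, 0.15]
ee_rot: [2.188, 2.252, 0.005]
ft_force: [0.6, -1.4, 6.4]
width: 0.0069
grasp_force: 40.2
```

Emit:
send_rows(moves=[0,0,-1,0,0,0,0,-3,0,0,0,0,-6,0,0,0,0,-10,0,0,0,0,-14,0,0,0,0,-20,0,0,0,0,-20,0,0,0,0,-20,0,0,0,0,-20,0,0])

```text
time: 17.0
tcp_pos: [0.5471, 0.3299, 0.3474]
ee_rot: [-2.189, -2.253, 0.001]
ft_force: [-0.4, 0.3, -1.2]
width: 0.0068
grasp_force: 39.2
```

Run:
```python
from h import *
calc(st(.0155,-.055,.35))
```

```text
t17.0 tcp [0.5471 0.3299 0.3474] yaw 1.7 tilt [-0.0005 -0.0003] w 0.0068 [-0.4  0.3 -1.2]
(np.float64(0.5029), np.float64(-0.2688), 0.35, -9.85) -> [-59.72  -6.16  -0.24] turn 0.201
```

Emit:
send_rows(moves=[-4,-1,-0.5,0.02,0,-10,-2,-0.5,0.05,0,-18,-3,-0.5,0.1,0,-23,-4,-0.5,0.15,0,-28,-4,-0.5,0.2,0,-33,-5,-0.5,0.2,0,-38,-5,-0.5,0.2,0,-43,-6,-0.5,0.2,0,-48,-6,-0.5,0.2,0,-53,-6,-0.5,0.2,0,-58,-6.2,-0.5,0.2,0,-59.7,-6.2,-0.5,0.2,0])

```text
time: 18.2
tcp_pos: [0.5014, -0.2601, 0.3513]
ee_rot: [-2.401, -2.022, 0.002]
ft_force: [1.1, -0.5, -0.5]
width: 0.0069
grasp_force: 39.3
```

Run:
```python
from h import *
calc(st(.0155,-.055,.245))
```

```text
t18.2 tcp [ 0.5014 -0.2601  0.3513] yaw -9.8 tilt [-0.0023  0.0012] w 0.0069 [ 1.1 -0.5 -0.5]
(np.float64(0.5029), np.float64(-0.2688), 0.245, -9.85) -> [-0.84  0.32 10.63] turn 0.001
```

Emit:
send_rows(moves=[0,0.1,0,0,0,0,0.1,0,0,0,0,0.1,4,0,0,0,0.1,8,0,0,0,0.1,9.5,0,0,0,0.1,9.5,0,0,0,0.1,9.5,0,0])

```text
time: 18.9
tcp_pos: [0.5035, -0.2574, 0.2583]
ee_rot: [-2.401, -2.025, 0.0]
ft_force: [0.5, -0.6, 0.3]
width: 0.0072
grasp_force: 39.3
```

Run:
```python
from h import *
calc(st(.0155,-.055,.197))
```

```text
t18.9 tcp [ 0.5035 -0.2574  0.2583] yaw -9.7 tilt [-0.0003  0.0002] w 0.0072 [ 0.5 -0.6  0.3]
(np.float64(0.5029), np.float64(-0.2688), 0.197, -9.85) -> [-1.14  0.13  6.13] turn 0.002
```

Emit:
send_rows(moves=[-1.1,0.1,0,0,0,-1.1,0.1,1,0,0,-1.1,0.1,2.5,0,0,-1.1,0.1,4,0,0,-1.1,0.1,5.2,0,0,-1.1,0.1,6,0,0,-1.1,0.1,6.3,0,0,-1.1,-0.2,6.4,0,0,-1.1,-0.4,6.4,0,0,-1.1,-0.5,6.4,0,0,-1.1,-0.5,6.4,0,0])

```text
time: 20.0
tcp_pos: [0.4974, -0.269, 0.1949]
ee_rot: [2.401, 2.022, 0.001]
ft_force: [1.6, -0.3, 8.2]
width: 0.0068
grasp_force: 40.4
```

Emit:
send_rows(moves=[0,0,0,0,0.15,0,0,0,0,0.2,0,0,0,0,0.35,0,0,0,0,0.35,0,0,0,0,0.35,0,0,-2,0,0.35,0,0,-5,0,0.35,0,0,-10,0,0.35,10,1,-12,0,0.4,15,2,-12,-0.1,0.4,20,2,-12,-0.2,0.4,25,2,-12,-0.2,0.4])

```text
time: 21.2
tcp_pos: [0.5485, -0.0752, 0.3128]
ee_rot: [2.185, 2.256, 0.001]
ft_force: [1.6, 0.5, -0.2]
width: 0.0343
grasp_force: 0.0
```

Run:
```python
from h import *
calc((.492,.331,.26,1.65)); look('j')
```

```text
t21.2 tcp [ 0.5485 -0.0752  0.3128] yaw 1.8 tilt [ 0.0007 -0.0002] w 0.0343 [ 1.6  0.5 -0.2]
(0.492, 0.331, 0.26, 1.65) -> [40.78 -4.36  5.27] turn 0.003
top front [0.4915 0.3304 0.1629] 42
top front [0.4365 0.3278 0.1634] 40
top hung [ 0.4771 -0.3845  0.2076] 28
top keeper [0.4534 0.1297] 1.7869055 0.368 846
top green [0.7873 0.1262 0.0719] 656
scene front [0.4943 0.3373 0.1613] 57
scene front [0.4395 0.334  0.1614] 62
scene hung [ 0.4812 -0.3636  0.1942] 12
scene hung [ 0.5016 -0.2559  0.2012] 29
scene keeper [0.457  0.1362] 1.9564713 0.368 740
scene green [ 0.3261 -0.2156  0.0723] 292
scene green [0.7922 0.1366 0.0722] 443
```

Emit:
send_rows(moves=[5,-1,0,0,0.4,12,-2,0,0,0.4,40.8,-4.4,5,0,0.4,40.8,-4.4,5,0,0.4,40.8,-4.4,5,0,0.4,40.8,-4.4,5,0,0.4,40.8,-4.4,5,0,0.4,40.8,-4.4,5,0,0.4,40.8,-4.4,5,0,0.4,40.8,-4.4,5,0,0.4,40.8,-4.4,5,0,0.4,40.8,-4.4,5,0,0.4])

```text
time: 22.5
tcp_pos: [0.4927, 0.3283, 0.2629]
ee_rot: [2.19, 2.251, 0.0]
ft_force: [0.2, -1.1, 0.2]
width: 0.0341
grasp_force: 0.0
```

Run:
```python
from h import *
calc((.4925,.3315,.146,1.65)); look('k')
```

```text
t22.5 tcp [0.4927 0.3283 0.2629] yaw 1.6 tilt [ 0.0004 -0.0002] w 0.0341 [ 0.2 -1.1  0.2]
(0.4925, 0.3315, 0.146, 1.65) -> [ 0.32 -0.02 11.69] turn -0.001
top front [0.4914 0.3289 0.1632] 38
top front [0.4364 0.3276 0.1631] 41
top hung [ 0.4989 -0.2635  0.2054] 64
top hung [ 0.4789 -0.3736  0.2054] 67
top keeper [0.4531 0.1296] 1.7460102 0.368 845
top green [0.7862 0.1262 0.0721] 716
scene front [0.4942 0.337  0.1612] 57
scene front [0.4395 0.3338 0.1617] 60
scene hung [ 0.5017 -0.2574  0.2024] 30
scene keeper [0.4556 0.1369] 1.851564 0.369 700
scene green [0.7919 0.1362 0.0723] 462
```

Emit:
send_rows(moves=[0.3,0,0,0,0.4,0.3,0,5,0,0.4,0.3,0,9,0,0.4,0.3,0,11.6,0,0.4,0.3,0,11.6,0,0.4,0.3,0,11.6,0,0.4,0.3,0,11.6,0,0,0.3,0,11.6,0,0,0.3,0,11.6,0,0,0.3,0,11.6,0,0,0.3,0,11.6,0,0,0.3,0,11.6,0,0])

```text
time: 23.8
tcp_pos: [0.4932, 0.3334, 0.1484]
ee_rot: [2.188, 2.253, 0.005]
ft_force: [-0.3, -1.0, 5.9]
width: 0.0072
grasp_force: 40.0
```

Emit:
send_rows(moves=[0,0,-1,0,0,0,0,-3,0,0,0,0,-6,0,0,0,0,-10,0,0,0,0,-14,0,0,0,0,-20,0,0,0,0,-20,0,0,0,0,-20,0,0,0,0,-20,0,0])

```text
time: 24.7
tcp_pos: [0.4919, 0.3326, 0.3455]
ee_rot: [-2.189, -2.253, 0.002]
ft_force: [-0.5, -0.1, -1.9]
width: 0.0071
grasp_force: 39.1
```

Run:
```python
from h import *
calc(st(.0155,.055,.35))
```

```text
t24.7 tcp [0.4919 0.3326 0.3455] yaw 1.7 tilt [-0.001  -0.0007] w 0.0071 [-0.5 -0.1 -1.9]
(np.float64(0.5217), np.float64(-0.1605), 0.35, -9.85) -> [-49.38   1.54  -0.42] turn 0.201
```

Emit:
send_rows(moves=[-4,0,-0.5,0.02,0,-10,0,-0.5,0.05,0,-18,0.5,-0.5,0.1,0,-23,0.5,-0.5,0.15,0,-28,1,-0.5,0.2,0,-33,1,-0.5,0.2,0,-38,1.5,-0.5,0.2,0,-43,1.5,-0.5,0.2,0,-48,1.5,-0.5,0.2,0,-49.4,1.5,-0.5,0.2,0,-49.4,1.5,-0.5,0.2,0,-49.4,1.5,-0.5,0.2,0])

```text
time: 25.9
tcp_pos: [0.5207, -0.1619, 0.3493]
ee_rot: [-2.404, -2.018, 0.003]
ft_force: [0.1, 0.3, -1.6]
width: 0.0071
grasp_force: 39.2
```

Emit:
send_rows(moves=[0,0,0,0,0,0,0,4,0,0,0,0,8,0,0,0,0,9.5,0,0,0,0,9.5,0,0,0,0,9.5,0,0])

```text
time: 26.5
tcp_pos: [0.5216, -0.1594, 0.257]
ee_rot: [2.401, 2.026, 0.0]
ft_force: [1.0, -0.5, -0.9]
width: 0.0072
grasp_force: 39.3
```

Run:
```python
from h import *
calc(st(.0155,.055,.1955))
```

```text
t26.5 tcp [ 0.5216 -0.1594  0.257 ] yaw -9.7 tilt [ 0.0001 -0.    ] w 0.0072 [ 1.  -0.5 -0.9]
(np.float64(0.5217), np.float64(-0.1605), 0.1955, -9.85) -> [-0.11  0.03  6.15] turn 0.003
```

Emit:
send_rows(moves=[0,0,0,0,0,0,0,1,0,0,0,0,2.5,0,0,0,0,4,0,0,0,0,5.2,0,0,0,0,6,0,0,0,0,6.3,0,0,0,-0.3,6.4,0,0,0,-0.5,6.4,0,0,0,-0.6,6.4,0,0,0,-0.6,6.4,0,0])

```text
time: 27.6
tcp_pos: [0.5161, -0.1598, 0.1933]
ee_rot: [2.402, 2.022, 0.002]
ft_force: [2.3, -1.1, 6.3]
width: 0.0069
grasp_force: 40.4
```

Emit:
send_rows(moves=[0,0,0,0,0.15,0,0,0,0,0.2,0,0,0,0,0.35,0,0,0,0,0.35,0,0,0,0,0.35,0,0,-2,0,0.35,0,0,-5,0,0.35,0,0,-10,0,0.35,10,0,-12,0,0.4,15,0,-12,-0.1,0.4,20,0,-12,-0.2,0.4,25,0,-12,-0.2,0.4])

```text
time: 28.8
tcp_pos: [0.5495, 0.0379, 0.3116]
ee_rot: [2.185, 2.256, 0.001]
ft_force: [1.8, 0.1, 0.2]
width: 0.0339
grasp_force: 0.0
```

Run:
```python
from h import *
calc((.4375,.330,.26,1.65)); look('l')
```

```text
t28.8 tcp [0.5495 0.0379 0.3116] yaw 1.8 tilt [ 0.0009 -0.    ] w 0.0339 [1.8 0.1 0.2]
(0.4375, 0.33, 0.26, 1.65) -> [ 29.55 -10.28   5.15] turn 0.003
top front [0.4365 0.3284 0.1635] 40
top hung [ 0.5158 -0.1617  0.2068] 53
top hung [ 0.499  -0.2633  0.205 ] 65
top hung [ 0.479  -0.3734  0.2051] 68
top keeper [0.4533 0.1296] 1.7414174 0.368 847
top green [0.7895 0.1299 0.0732] 592
top green [ 0.3274 -0.2205  0.0816] 312
scene front [0.4396 0.3343 0.1612] 62
scene hung [ 0.522  -0.1454  0.1984] 12
scene keeper [0.456  0.1367] 2.0247583 0.369 730
scene green [ 0.3261 -0.2157  0.0728] 288
scene green [0.7925 0.1361 0.0724] 445
```

Emit:
send_rows(moves=[5,-2,0,0,0.4,12,-5,0,0,0.4,29.6,-10.3,5,0,0.4,29.6,-10.3,5,0,0.4,29.6,-10.3,5,0,0.4,29.6,-10.3,5,0,0.4,29.6,-10.3,5,0,0.4,29.6,-10.3,5,0,0.4,29.6,-10.3,5,0,0.4,29.6,-10.3,5,0,0.4])

```text
time: 29.9
tcp_pos: [0.4384, 0.3281, 0.2614]
ee_rot: [2.19, 2.252, 0.0]
ft_force: [0.4, 0.3, 0.1]
width: 0.0344
grasp_force: 0.0
```

Run:
```python
from h import *
calc((.4375,.330,.146,1.65)); look('m')
```

```text
t29.9 tcp [0.4384 0.3281 0.2614] yaw 1.6 tilt [ 0.0004 -0.0002] w 0.0344 [0.4 0.3 0.1]
(0.4375, 0.33, 0.146, 1.65) -> [ 0.2  -0.09 11.54] turn -0.001
top front [0.4365 0.3274 0.1631] 41
top hung [ 0.5163 -0.1599  0.2055] 59
top hung [ 0.4989 -0.2634  0.2056] 63
top hung [ 0.4789 -0.3735  0.2055] 67
top keeper [0.4533 0.1296] 1.7376696 0.368 848
top green [0.7862 0.1263 0.0721] 717
top green [ 0.3313 -0.2175  0.0759] 253
scene front [0.4396 0.334  0.1613] 61
scene hung [ 0.4808 -0.3674  0.2015] 25
scene hung [ 0.5017 -0.2581  0.202 ] 30
scene hung [ 0.5192 -0.1525  0.2019] 30
scene keeper [0.4551 0.1374] 1.992857 0.367 711
scene green [0.7919 0.1361 0.0723] 461
```

Emit:
send_rows(moves=[0.2,-0.1,0,0,0.4,0.2,-0.1,5,0,0.4,0.2,-0.1,9,0,0.4,0.2,-0.1,11.5,0,0.4,0.2,-0.1,11.5,0,0.4,0.2,-0.1,11.5,0,0.4,0.2,-0.1,11.5,0,0,0.2,-0.1,11.5,0,0,0.2,-0.1,11.5,0,0,0.2,-0.1,11.5,0,0,0.2,-0.1,11.5,0,0,0.2,-0.1,11.5,0,0])

```text
time: 31.2
tcp_pos: [0.4377, 0.3318, 0.148]
ee_rot: [2.189, 2.253, 0.005]
ft_force: [-0.4, -0.7, 6.8]
width: 0.007
grasp_force: 40.1
```

Emit:
send_rows(moves=[0,0,-1,0,0,0,0,-3,0,0,0,0,-6,0,0,0,0,-10,0,0,0,0,-14,0,0,0,0,-20,0,0,0,0,-20,0,0,0,0,-20,0,0,0,0,-20,0,0])

```text
time: 32.1
tcp_pos: [0.4366, 0.3309, 0.3452]
ee_rot: [-2.189, -2.253, 0.002]
ft_force: [0.1, -0.2, -1.0]
width: 0.0073
grasp_force: 39.1
```

Run:
```python
from h import *
calc(st(.0155,.162,.35))
```

```text
t32.1 tcp [0.4366 0.3309 0.3452] yaw 1.7 tilt [-0.0009 -0.0007] w 0.0073 [ 0.1 -0.2 -1. ]
(np.float64(0.54), np.float64(-0.055), 0.35, -9.85) -> [-38.87   9.22  -0.46] turn 0.201
```

Emit:
send_rows(moves=[-4,1,-0.5,0.02,0,-10,2.5,-0.5,0.05,0,-18,4.5,-0.5,0.1,0,-23,5.5,-0.5,0.15,0,-28,6.5,-0.5,0.2,0,-33,8,-0.5,0.2,0,-38.9,9.2,-0.5,0.2,0,-38.9,9.2,-0.5,0.2,0,-38.9,9.2,-0.5,0.2,0,-38.9,9.2,-0.5,0.2,0,-38.9,9.2,-0.5,0.2,0])

```text
time: 33.2
tcp_pos: [0.5394, -0.0544, 0.35]
ee_rot: [-2.402, -2.022, 0.002]
ft_force: [-0.1, 1.0, -1.4]
width: 0.0076
grasp_force: 39.2
```

Emit:
send_rows(moves=[0,0,0,0,0,0,0,4,0,0,0,0,8,0,0,0,0,9.5,0,0,0,0,9.5,0,0,0,0,9.5,0,0])

```text
time: 33.8
tcp_pos: [0.5401, -0.054, 0.2569]
ee_rot: [2.401, 2.025, 0.001]
ft_force: [0.4, 0.3, -0.1]
width: 0.0071
grasp_force: 39.3
```

Run:
```python
from h import *
calc(st(.0155,.162,.1955))
```

```text
t33.8 tcp [ 0.5401 -0.054   0.2569] yaw -9.7 tilt [ 0.0005 -0.0001] w 0.0071 [ 0.4  0.3 -0.1]
(np.float64(0.54), np.float64(-0.055), 0.1955, -9.85) -> [-0.1   0.    6.14] turn 0.003
```

Next I'll lower it, release, and retreat up and sideways, turning back toward the keeper.

Emit:
send_rows(moves=[0,0,0,0,0,0,0,1,0,0,0,0,2.5,0,0,0,0,4,0,0,0,0,5.2,0,0,0,0,6,0,0,0,0,6.3,0,0,0,-0.3,6.4,0,0,0,-0.5,6.4,0,0,0,-0.6,6.4,0,0,0,-0.6,6.4,0,0])

```text
time: 34.9
tcp_pos: [0.5345, -0.0541, 0.1928]
ee_rot: [2.402, 2.023, 0.002]
ft_force: [1.0, -0.3, 5.3]
width: 0.0072
grasp_force: 40.3
```

Emit:
send_rows(moves=[0,0,0,0,0.15,0,0,0,0,0.2,0,0,0,0,0.35,0,0,0,0,0.35,0,0,0,0,0.35,0,0,-2,0,0.35,0,0,-5,0,0.35,0,0,-10,0,0.35,10,0,-12,0,0.45,15,0,-12,-0.1,0.45,25,0,-12,-0.2,0.45,30,0,-12,-0.3,0.45])

```text
time: 36.1
tcp_pos: [0.5681, 0.1435, 0.3103]
ee_rot: [2.069, 2.363, 0.001]
ft_force: [1.3, -1.0, -0.3]
width: 0.0384
grasp_force: 0.0
```

Run:
```python
from h import *
calc((.4545,.1300,.15,91.8)); look('n')
```

```text
t36.1 tcp [0.5681 0.1435 0.3103] yaw 7.6 tilt [0.0008 0.    ] w 0.0384 [ 1.3 -1.  -0.3]
(0.4545, 0.13, 0.15, 91.8) -> [  0.16 -11.45  16.02] turn -1.47
top hung [ 0.5341 -0.0552  0.2057] 58
top hung [ 0.5162 -0.1598  0.206 ] 59
top hung [ 0.4989 -0.2633  0.2049] 66
top hung [ 0.4791 -0.3734  0.2054] 66
top green [0.7978 0.0953 0.0725] 175
top green [ 0.3256 -0.2171  0.0744] 322
scene hung [ 0.4787 -0.3728  0.2015] 15
scene hung [ 0.5415 -0.0392  0.2011] 9
scene keeper [0.4555 0.1367] 2.2309299 0.369 719
scene green [ 0.3262 -0.2155  0.0725] 290
scene green [0.7919 0.1362 0.0723] 460
```

Emit:
send_rows(moves=[0,-11.4,16,-1.47,0.45,0,-11.4,16,-1.47,0.45,0,-11.4,16,-1.47,0.45,0,-11.4,16,-1.47,0.45,0,-11.4,16,-1.47,0.45,0,-11.4,16,-1.47,0.45,0,-11.4,16,-1.47,0.45,0,-11.4,16,-1.47,0.45,0,-11.4,16,-1.47,0.45,0,-11.4,16,-1.47,0.45,0,-11.4,16,-1.47,0.45,0,-11.4,16,-1.47,0.45])

```text
time: 37.4
tcp_pos: [0.4549, 0.1268, 0.1498]
ee_rot: [0.038, -3.141, 0.0]
ft_force: [0.2, 0.3, -0.6]
width: 0.0385
grasp_force: 0.0
```

Run:
```python
from h import *
calc((.4545,.1300,.015,91.8)); look('o')
```

```text
t37.4 tcp [0.4549 0.1268 0.1498] yaw 91.4 tilt [-0.     -0.0002] w 0.0385 [ 0.2  0.3 -0.6]
(0.4545, 0.13, 0.015, 91.8) -> [ 0.03  0.32 13.48] turn -0.007
top hung [ 0.534  -0.0551  0.2059] 57
top hung [ 0.5162 -0.1601  0.2057] 59
top hung [ 0.4989 -0.2636  0.2053] 64
top hung [ 0.4789 -0.3738  0.2049] 68
top green [0.7862 0.1263 0.0718] 713
scene hung [ 0.4805 -0.3694  0.2014] 24
scene hung [ 0.5016 -0.2582  0.202 ] 30
scene hung [ 0.5192 -0.1522  0.2027] 29
scene hung [ 0.5367 -0.0482  0.202 ] 38
scene keeper [0.4551 0.1368] 2.0771468 0.368 718
scene green [0.7919 0.136  0.0722] 462
```

Emit:
send_rows(moves=[0,0.3,4,-0.007,0.45,0,0.3,9,-0.007,0.45,0,0.3,12,-0.007,0.45,0,0.3,13.3,-0.007,0.45,0,0.3,13.3,-0.007,0.45,0,0.3,13.3,-0.007,0.45,0,0.3,13.3,-0.007,0,0,0.3,13.3,-0.007,0,0,0.3,13.3,-0.007,0,0,0.3,13.3,-0.007,0,0,0.3,13.3,-0.007,0], grip_force=35)

```text
time: 38.6
tcp_pos: [0.4558, 0.1303, 0.018]
ee_rot: [-0.055, 3.139, 0.001]
ft_force: [-0.2, -0.0, 6.4]
width: 0.019
grasp_force: 35.1
```

Emit:
send_rows(moves=[0,0,-2,0,0,0,0,-6,0,0,0,0,-12,0,0,0,0,-18,0,0,0,0,-24,0,0,0,0,-24,0,0,0,0,-24,0,0,0,0,-24,0,0])

```text
time: 39.4
tcp_pos: [0.4549, 0.1302, 0.2574]
ee_rot: [-0.055, 3.139, 0.001]
ft_force: [-0.1, -0.2, -1.5]
width: 0.019
grasp_force: 34.4
```

Run:
```python
from h import *
calc((.519,.3325,.26,91.65))
for nm in('top','scene'):
    im,w=shot(nm);i=im.astype(int);x,y,z=w[...,0],w[...,1],w[...,2]
    k=comp((z>.225)&(z<.275)&(abs(y-.13)<.05)&(x<.7)&(x>.2)&(i[...,0]<130)&(i[...,0]>i[...,2]+15)); q=line(w[k][:,:2]);print(nm,q,k.sum(),np.percentile(w[k][:,2],[5,50,95]))
    t=(x>.5)
    print(np.median(z[k&(x>.5)]),np.median(z[k&(x<.4)]))
```

```text
t39.4 tcp [0.4549 0.1302 0.2574] yaw 92.0 tilt [0.0017 0.0004] w 0.0190 [-0.1 -0.2 -1.5]
(0.519, 0.3325, 0.26, 91.65) -> [-7.11 20.   -0.24] turn 0.006
top (array([0.59251927, 0.13370885]), np.float32(1.2902302), np.float64(0.08840342366377921)) 308 [0.25770251 0.26123363 0.26438743]
0.2612336258076638 nan
scene (array([0.45449346, 0.13865498]), np.float32(1.5210665), np.float64(0.36751930463134097)) 1225 [0.24170071 0.25682367 0.26251093]
0.25669167242345864 0.2568912388589636
  return _methods._mean(a, axis=axis, dtype=dtype,
  ret = ret.dtype.type(ret / rcount)
```

Emit:
send_rows(moves=[-7.1,20,-0.2,0.006,0,-7.1,20,-0.2,0.006,0,-7.1,20,-0.2,0.006,0,-7.1,20,-0.2,0.006,0,-7.1,20,-0.2,0.006,0,-7.1,20,-0.2,0.006,0,-7.1,20,-0.2,0.006,0,-7.1,20,-0.2,0.006,0])

```text
time: 40.3
tcp_pos: [0.5183, 0.331, 0.2586]
ee_rot: [0.044, -3.14, 0.001]
ft_force: [-0.2, 0.4, -0.9]
width: 0.0189
grasp_force: 34.6
```

Run:
```python
from h import *
calc((.519,.3325,.188,91.65))
im,w=shot('scene');i=im.astype(int);x,y,z=w[...,0],w[...,1],w[...,2]
k=comp((z>.225)&(z<.275)&(abs(y-.34)<.05)&(x<.8)&(x>.2)&(i[...,0]<130)&(i[...,0]>i[...,2]+15)); print(line(w[k][:,:2]),k.sum())
```

```text
t40.3 tcp [0.5183 0.331  0.2586] yaw 91.6 tilt [-0.0008 -0.0009] w 0.0189 [-0.2  0.4 -0.9]
(0.519, 0.3325, 0.188, 91.65) -> [-0.08  0.15  7.06] turn -0.001
(array([0.51852309, 0.33959597]), np.float32(2.0522082), np.float64(0.36825216134876304)) 1675
```

Emit:
send_rows(moves=[0,0.1,2,0,0,0,0.1,4,0,0,0,0.1,5.5,0,0,0,0.1,6.5,0,0,0,0.1,7,0,0,0,0.1,7.2,0,0,0,0.1,7.2,0,0,0,0.1,7.2,0,0])

```text
time: 41.15
tcp_pos: [0.519, 0.3336, 0.1875]
ee_rot: [-0.046, 3.14, 0.001]
ft_force: [0.3, -0.7, -1.1]
width: 0.0193
grasp_force: 34.6
```

Emit:
send_rows(moves=[0,0,0.15,0,0,0,0,0.15,0,0,0,0,0.15,0,0.3,0,0,0.15,0,0.45,0,0,0.15,0,0.45,0,0,-3,0,0.45,0,0,-8,0,0.45,0,-5,-12,0,0.45,0,-10,-12,0,0.45,0,-15,-12,0,0.45,0,-20,-12,0,0.45,0,-20,-12,0,0.45])

```text
time: 42.35
tcp_pos: [0.5242, 0.1296, 0.3073]
ee_rot: [-0.04, 3.141, -0.002]
ft_force: [0.1, -0.1, -0.5]
width: 0.0383
grasp_force: 0.0
```

Run:
```python
from h import *
calc(); look('z')
for nm in('top','scene'):
    im,w=shot(nm);i=im.astype(int);x,y,z=w[...,0],w[...,1],w[...,2]
    k=comp((y>.2)&(y<.45)&(z>.16)&(z<.2)&(i[...,0]<130)&(x>.25)&(x<.75)); print('keeper',line(w[k][:,:2]),np.median(z[k&(x<.4)]),np.median(z[k&(x>.6)]))
    print([ (n,w[m].mean(0).round(3),m.sum()) for n,m in (('snow',comp((abs(x-.78)<.06)&(abs(y+.046)<.06)&(z>.02)&(z<.12))),)])
a=cv2.imread('pics/z_scene.png')[70:300,130:400]; cv2.imwrite('pics/z.png',cv2.resize(a,None,fx=2.5,fy=2.5,interpolation=cv2.INTER_CUBIC))
```

```text
t42.4 tcp [0.5242 0.1296 0.3073] yaw 91.5 tilt [ 0.0005 -0.001 ] w 0.0383 [ 0.1 -0.1 -0.5]
top hung [ 0.5339 -0.0555  0.2059] 58
top hung [ 0.5162 -0.1598  0.2059] 60
top hung [ 0.4989 -0.2635  0.2053] 64
top hung [ 0.4789 -0.3737  0.205 ] 67
top green [0.7862 0.1262 0.0721] 718
top green [ 0.3254 -0.2172  0.0749] 326
scene hung [ 0.5215 -0.146   0.2007] 14
scene hung [ 0.5366 -0.0486  0.2023] 37
scene green [ 0.326  -0.2157  0.0723] 291
scene green [0.792  0.1362 0.0721] 458
keeper (array([0.51725461, 0.33129755]), np.float32(2.1841207), np.float64(0.36850158695271396)) 0.18920005538363227 0.18978209651252706
[('snow', array([ 0.777, -0.049,  0.07 ]), np.int64(340))]
keeper (array([0.51921968, 0.34159422]), np.float32(1.1264812), np.float64(0.3686069255864033)) 0.18870125218883624 0.18935858295936192
[('snow', array([ 0.784, -0.039,  0.06 ]), np.int64(327))]
```

View pics/z.png

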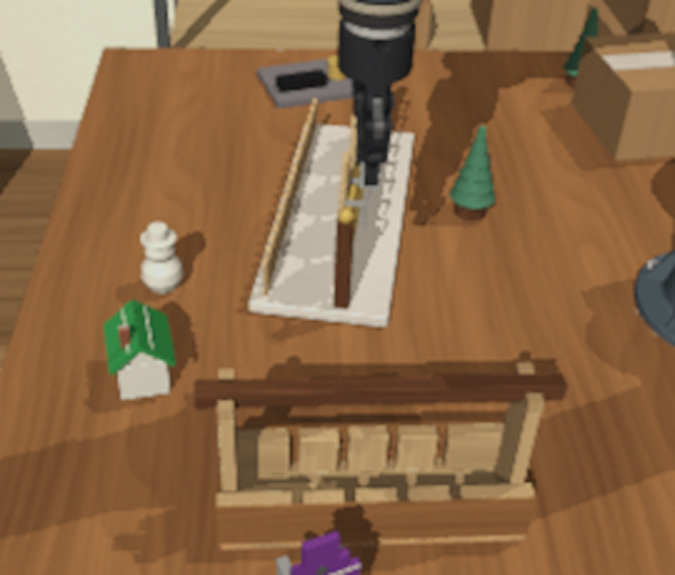

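The keeper lies level in both notches, and the rack is otherwise empty. One last look at the rail.

```bash
python3 -c "
import cv2
cv2.imwrite('pics/y.png',cv2.resize(cv2.imread('pics/z_top.png')[145:260,275:485],None,fx=3.7,fy=3.7,interpolation=cv2.INTER_CUBIC))"
```

```text
(no output)
```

View pics/y.png

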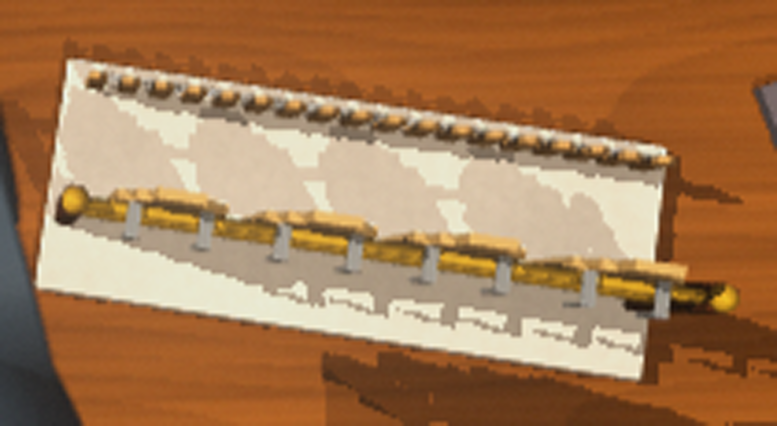

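All four fronts hang with both straps over the bar, at about columns 130–205, 283–355, 430–503 and 588–662, on the fence side. I'm handing the job in.

```bash
python3 -c "
from plant import bot
print(bot.job_done())"
```

```text
the job is handed in; nothing more can be done
None
```

All four house fronts hang by both hooks on the upper brass bar facing the fence, the keeper bar is back in both rack notches, the cottage, tree and snowman were not moved, and the job is handed in.

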